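# Tip the field guide back onto its stand and flip up the page holder

## Task

The field guide is standing bolt upright on the aluminium stand's ledge: push it so that it tips back and leans squarely on the stand's sloping rest. Then, with the guide leaning there, push the stand's hinged wire page holder up and over until its bar lies against the front cover. Only push with the fingertips: pinch or lift nothing, keep the guide's lower edge on the ledge, and leave everything else on the window ledge where it is.

Things in the scene. Friction and masses are not known exactly. Their poses are not given: they have to be found in the camera images.
- stand: Fixed aluminium stand. Origin on the work surface; -x points out of its open front, y along the ledge, z up. Base: top (the ledge) at z = 8 mm, x -35 to 105 mm, 130 mm wide. Lip: x -28 to -22 mm, 110 mm wide, top at z = 22 mm. Rest: open frame 104 mm wide, its front face starting at x = 30 mm on the ledge, sloping back (to +x) 20 degrees from vertical up to z = 130 mm; strut behind.
- field_guide: Loose hardcover field guide, 26 mm thick (x), 110 wide (y), 165 tall (z), about 0.35 kg. Origin: centre of its underside; front cover at x = -13 mm, facing as the stand's front. Starts upright on the ledge, 6 to 20 mm before the rest's foot; leaning on the rest's top it is 22 to 28 degrees off upright. Past about 9 degrees it falls back on the rest by itself.
- guide_heel (a point): Middle of the guide's lower back edge, about which it tips; at x = 13 mm, z = 0 of the guide
- holder (a joint): Angle of the page holder, a wire U hinged along the lip's front. 0: level, bar towards the stand's front (-x); grows as the bar swings up and over; 1.57: straight up. Starts at 0.4 to 1.0, lies on the leaning guide at about 2.0 to 2.4, stops at 2.7 rad. Stiff hinge (0.06 N m, about 1 N at the bar), stays where left. Push the bar from its front along its arc; a low straight push can jam
- holder_bar (a point): Middle of the page holder's rubber-sleeved bar (diameter 10 mm, 90 mm long, along the stand's y), on the bar's axis, 70 mm from the hinge axis; two wire arms (diameter 6 mm, 84 mm apart) carry it
- holder_hinge (a point): Middle of the page holder's hinge axis (along the stand's y); fixed at x = -34 mm, z = 16 mm of the stand
- binoculars: Bystander: stainless binoculars standing upright on their two wide front lenses, 50 x 115 mm, 130 mm tall; origin at the centre of its underside. Leave it alone.
- bird_feeder: Bystander: clear plastic tube bird feeder on a round grey foot (diameter 120 mm) with a grey twist cap, 196 mm tall; origin at the centre of its underside. Leave it alone.
- hummingbird_feeder: Bystander: glass hummingbird feeder, a bottle on a white dish (diameter 120 mm), with a wire loop, 198 mm tall; origin at the centre of its underside. Leave it alone.
- mug: Bystander: red ceramic mug, diameter 82 mm, 95 mm tall; origin at the centre of its underside. Leave it alone.
- seed_jar: Bystander: small jar with a steel cap, diameter 68 mm, 85 mm tall, behind the stand; origin at the centre of its underside. Leave it alone.
- notebook: Bystander: small notebook lying flat, 95 x 140 x 14 mm, nearer the robot than the stand; origin at the centre of its underside. Leave it alone.
- wooden_bird: Bystander: little wooden bird on a round foot (diameter 44 mm), 59 mm tall, nearer the robot than the stand; origin at the centre of its underside. Leave it alone.
There are look-alikes about, which are no part of the job. What is shaped like the field_guide but pink is not meant.

How it is judged:
On the way, in this order (a step that is already met when the one before it is completed fails the run):
1. the field guide leans back on the stand's rest (angle between field_guide's own z axis and vertical between 0.28 and 0.62 rad and z of guide_heel in the frame of stand below 0.016 m and x of guide_heel in the frame of stand between -0.01 and 0.045 m and y of guide_heel in the frame of stand between -0.03 and 0.03 m and angle between the y axis of field_guide and the y axis of stand, either way round below 0.25 rad and contact force between field_guide and stand above 0.5 N), for 0.2 s.
2. the page holder's bar lies against the front cover of the leaning guide (all of step 1 and value of joint holder above 1.75 rad and x of holder_bar in the frame of field_guide between -0.027 and -0.01 m), for 0.2 s.
At the end, for the whole second after the job is handed in: The guide leans back 0.28 to 0.62 rad, touching the stand, its lower back edge within 8 mm of the ledge, between lip and rest, within 30 mm of the middle, square within 0.25 rad; the holder is past 1.75 rad, its bar within 9 mm of the front cover; all at rest (all of step 2 and linear speed of field_guide below 0.03 m/s).
It fails at once if the field guide is lifted or pushed off the stand's ledge (height (world z) of guide_heel above 0.035 m or height (world z) of guide_heel below 0 m).
It fails at once if a bystander is shifted more than 25 mm (distance of any of binoculars, bird_feeder, hummingbird_feeder, mug, seed_jar, notebook, wooden_bird from where it was at the start of the episode above 0.025 m).
It fails at once if a bystander is tipped (angle between any of binoculars, bird_feeder, hummingbird_feeder, mug, seed_jar, notebook, wooden_bird's own z axis and vertical above 0.3 rad).
It also fails if it takes over 53 s, if anything falls off the work surface, if the arm or the gripper's body presses on something with over 40 N, if the wrist force passes 120 N, or if a joint passes its speed limit or range.

## Robot

A 6-joint arm with a two-finger parallel gripper is mounted at the origin on the work surface. World frame = base frame: x ahead of the robot, y to its left, z up, the work surface at z = 0. Lengths are in m, angles in rad, forces in N, time in s.
With the tool pointing down it reaches from about 0.25 to 0.775 m from the base axis. Payload 4 kg.
Tool frame: the origin (TCP) lies between the finger pads; the fingertips stand 19 mm ahead of it and the grasp point (between the pads) is the TCP (env.tcp_to_tips is the distance from the TCP to the fingertips, in m); z points along the fingers, y is the line along which they close (so a half turn about z gives the same grasp; the last joint's range is limited). The gripper opens to 85 mm and grips with 20 to 120 N. Pads are 22 mm wide; open, the fingers measure 114 mm over their backs; the gripper's body (76 mm by 85 mm) begins 54 mm behind the grasp point. The pads swing forward as they close: fully open they stand 13 mm farther back than shut.
Start: joints at [1.02, 0.087, 1.371, -0, 1.684, -0.103], TCP at [0.238, 0.496, 0.25] pointing down, gripper open.
Joint ranges: [-3.1, 3.1], [-0.76, 2.03], [0.27, 2.55], [-1.08, 4.22], [0.17, 2.65], [-2.57, 2.57]. Speed limits (rad/s): [2.79, 2.79, 3.14, 3.14, 3.14, 3.14].

## Interface

Orientations are given as a rotation vector (axis times angle).
In Python, from bench import readout, eyes, env gives the robot as it stands.
- The arm moves only by the shell command python3 -m creep 'ROWS' [OPENING] [FORCE]. ROWS is JSON, a list that holds one entry, the list of rows, each a list of 4 numbers: the shift along the tool's x, y, z in m, then the turn about the tool's z in rad. In form: [[[x, y, z, roll], ...]]. A call has 1 to 10 rows; each row shifts and turns the commanded pose from where the row before left it, along the tool's axes as they then stand; what a row does not reach is not made up. A row lasts 1/12 s, in which the tool goes at most 41.7 mm and 7.16 degrees, less where a joint would pass 70% of its speed; a pose out of reach is approached as far as the arm can. A call is refused whole if a number of a shift passes 0.0417 or a number of a turn 0.125, either way. A call with a gripper value outside its range is refused whole. OPENING is the finger opening in m, from 0 to 0.0854, set as the call begins (- or left out, the last holds). The fingers move at their own pace and stop on an object; FORCE is the grip in N (left out, the last holds). Time passes only in rows, so rows that do not move let the fingers close. It gives the time, the measured TCP pose, the force, the opening and the grip force at its end, in the units of the state.
- readout.sense(): the state, without advancing time (a new reading comes with each control period).
- eyes.grab_frame(name): name is "scene" or "top"; returns a dict with "color" (384x512x3 uint8, red, green, blue), "intrinsics" (3x3 intrinsics, pixels), "dist" ([k1, k2, p1, p2, k3] as OpenCV has them; the pictures are not rectified), "rvec" (rotation vector, rad) and "tvec" (3), from world to camera coordinates, as OpenCV has them. Camera axes: x right, y down, z forward; pixel columns grow to the right and rows downward; lengths in m; the calibration is good to about 2 mm. A picture is of the moment at which its call begins. There is no depth.
- env.close_job(): hands the job in; it is judged then, once.
The state is a dict: "time": time; "joint_pos": joint angles; "joint_velocities": joint speeds; "joint_torque": joint torques, N m; "tcp_pos": TCP position; "ee_rot": TCP orientation; "wrist_force": force on the tool from outside, world axes, zero at the start; "wrist_torque": the same for the moment, N m; "grip_width": finger opening in m; "grip_force": force on a finger pad.
Only numpy, scipy, OpenCV 4.12 (cv2) and the standard library are available. Lean on these libraries where they do the work, as an engineer would, in place of code of your own. Each camera call takes 0.05 s, during which the arm holds its last target. There are 200 camera calls.

## Working session

There is one attempt and no reset: what is moved stays moved. The work goes in short steps, Python scripts to look and compute and a shell command to move; the robot and the scene stay as the last step left them, time stands still between calls to the robot, and variables do not carry over. Pictures are saved under pics/ and viewed, at most 10 in all, crops included, and the job is handed in when it is done.

```bash
mkdir -p pics
python3 - <<'E'
from bench import readout, eyes, env
import cv2,numpy as np
for n in("scene","top"):
    f=eyes.grab_frame(n); cv2.imwrite(f"pics/{n}0.png",f["color"][:,:,::-1])
    np.savez(f"{n}0.npz",**f)
    R=cv2.Rodrigues(np.array(f["rvec"]))[0]; print(n,-R.T@np.array(f["tvec"]).ravel(),R[2])
print(readout.sense())
E
```

```text
scene [0.70964055 0.67404217 1.23741759] [-0.06049314 -0.49614256 -0.86613113]
top [0.3259065  0.01999234 1.43801726] [ 0.21417365 -0.01654728 -0.97665543]
{'time': 0.1, 'joint_pos': array([ 1.01986298e+00,  8.78922578e-02,  1.37213968e+00,  5.78515979e-06,
        1.68360834e+00, -1.03079456e-01]), 'joint_velocities': array([ 8.70054722e-05, -8.24882456e-04, -2.90401969e-03,  6.31391657e-05,
       -1.54435348e-03,  1.25720942e-03]), 'joint_torque': array([ 2.25010117e-03, -3.53014755e+01, -3.14218676e+01, -2.36067735e-04,
        8.00273992e-03,  5.62508001e-05]), 'tcp_pos': array([0.2379377 , 0.49539997, 0.2492315 ]), 'ee_rot': array([-6.97474195e-01, -3.06250854e+00,  3.04240946e-03]), 'wrist_force': array([ 0.21418907,  0.02642438, -0.0290043 ]), 'wrist_torque': array([-0.03561404, -0.03707356, -0.02307994]), 'grip_force': 0.0, 'grip_width': 0.0850823180491859}
```

View pics/scene0.png

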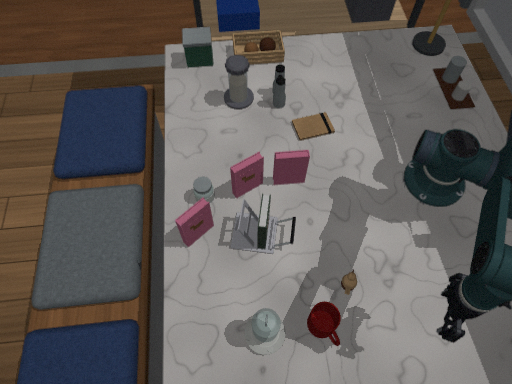

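View pics/top0.png

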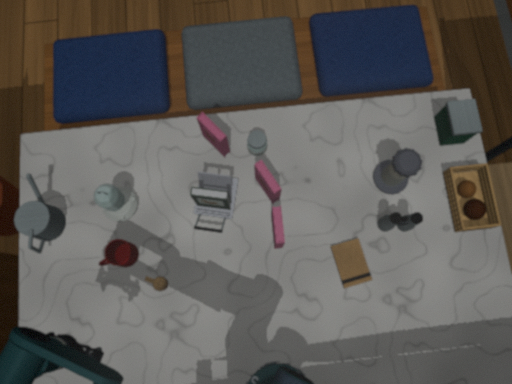

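The top view shows the stand at about (213,195), with the holder towards the robot. In the scene view the green guide is at about (263,220) and the holder bar at about (293,230). I'll zoom in on both.

Run:
```python
import cv2,numpy as np
a=np.load("scene0.npz")["color"][180:265,220:310]; b=np.load("top0.npz")["color"][150:240,180:250]
A=cv2.resize(a,None,fx=4.5,fy=4.5,interpolation=cv2.INTER_CUBIC);B=cv2.resize(b,None,fx=5.5,fy=5.5,interpolation=cv2.INTER_CUBIC)
o=np.zeros((500,800,3),np.uint8);o[:A.shape[0],:A.shape[1]]=A;o[:B.shape[0],410:410+B.shape[1]]=B
cv2.imwrite("pics/crop0.png",o[:,:,::-1])
```

```text
(no output)
```

View pics/crop0.png

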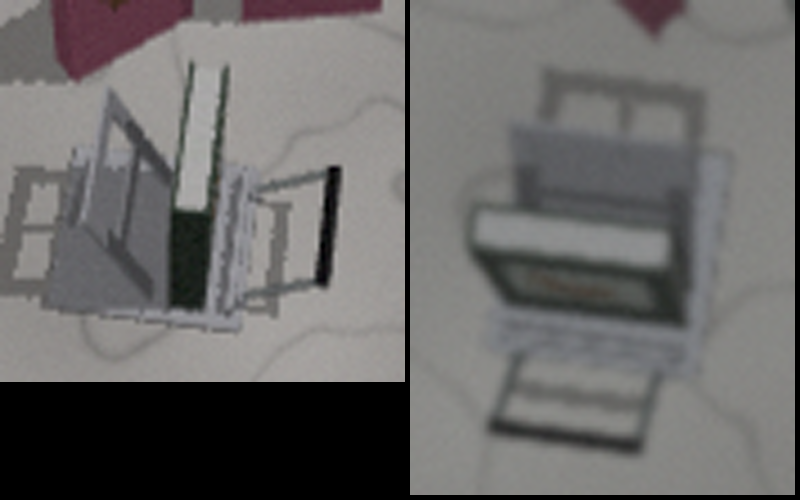

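The crop shows the base corners, the book's white page top and the bar ends clearly in both views. Now I'll cast rays through them.

```bash
cat > geo.py <<'E'
import cv2,numpy as np
def ray(f,px):
    K,d=f["intrinsics"],f["dist"]; R=cv2.Rodrigues(f["rvec"])[0]
    p=cv2.undistortPoints(np.array([[px]],float),K,d)[0,0]
    v=R.T@np.array([p[0],p[1],1]); return -R.T@np.ravel(f["tvec"]), v/np.linalg.norm(v)
def onz(f,px,z):
    c,v=ray(f,px); return c+v*(z-c[2])/v[2]
def tri(f,p,g,q):
    c,v=ray(f,p); d,w=ray(g,q); s=np.linalg.lstsq(np.c_[v,-w],d-c,rcond=None)[0]
    a,b=c+v*s[0],d+w*s[1]; return (a+b)/2,np.linalg.norm(a-b)
E
python3 - <<'E'
import numpy as np; from geo import *
np.set_printoptions(precision=4,suppress=True)
S=dict(np.load("scene0.npz"));T=dict(np.load("top0.npz"))
s=lambda u,v:(220+u/4.5-.4,180+v/4.5-.4); t=lambda u,v:(180+(u-410)/5.5-.4,150+v/5.5-.4)
print("base S"); 
for n,p in dict(f_py=(240,328),b_py=(45,305),b_my=(75,148),f_my=(257,165)).items(): print(n,onz(S,s(*p),.008))
print("base T")
for n,p in dict(b_my=(732,153),f_my=(692,374),f_py=(485,347)).items(): print(n,onz(T,t(*p),.008))
print("book top T")
for n,p in dict(b_py=(475,205),b_my=(670,226),f_my=(672,267),f_py=(478,247)).items(): print(n,onz(T,t(*p),.173))
print("book top S")
for n,p in dict(b_my=(190,65),f_my=(228,67),b_py=(172,210),f_py=(211,210)).items(): print(n,onz(S,s(*p),.173))
print("bar my",tri(S,s(335,170),T,t(641,446)),"py",tri(S,s(323,283),T,t(490,427)))
E
```

```text
base S
f_py [0.6004 0.2106 0.008 ]
b_py [0.7367 0.1785 0.008 ]
b_my [0.705 0.056 0.008]
f_my [0.5714 0.0845 0.008 ]
base T
b_my [0.7052 0.0538 0.008 ]
f_my [0.5716 0.0909 0.008 ]
f_py [0.6013 0.2134 0.008 ]
book top T
b_py [0.6476 0.1906 0.173 ]
b_my [0.6247 0.087  0.173 ]
f_my [0.6022 0.088  0.173 ]
f_py [0.6243 0.1907 0.173 ]
book top S
b_my [0.6245 0.0856 0.173 ]
f_my [0.5995 0.0898 0.173 ]
b_py [0.6479 0.1894 0.173 ]
f_py [0.6233 0.192  0.173 ]
bar my (array([0.5233, 0.1212, 0.0644]), np.float64(0.00034681108776385856)) py (array([0.5441, 0.206 , 0.0649]), np.float64(0.0013083331485490499))
```

```bash
python3 -m creep '[[[0,0,0,-0.108],[0,0,0,-0.108],[-0.03,-0.02,0,0],[-0.03,-0.02,0,0],[-0.03,-0.02,0,0],[-0.03,-0.02,0,0],[-0.03,-0.02,0,0],[-0.03,-0.02,0,0],[-0.03,-0.02,0,0],[-0.03,-0.02,0,0]]]' 0
cat > st.py <<'E'
import numpy as np; from bench import readout,env
from scipy.spatial.transform import Rotation as Ro
s=readout.sense(); p=np.array(s["tcp_pos"]); d=p[:2]-[.619,.1406]; a=.232
R=Ro.from_rotvec(s["ee_rot"]).as_matrix()
print("t %.2f"%s["time"],"stand x,y mm",np.round(1e3*np.array([d[0]*np.cos(a)-d[1]*np.sin(a),d[0]*np.sin(a)+d[1]*np.cos(a)]),1),"tip z %.4f"%(p[2]-env.tcp_to_tips),"toolx deg %.1f want 166.7"%np.degrees(np.arctan2(R[1,0],R[0,0])),"F",np.round(s["wrist_force"],2),env.tcp_to_tips)
E
python3 st.py
```

```text
time: 0.93
tcp_pos: [0.4356, 0.2834, 0.2498]
ee_rot: [-0.363, -3.12, 0.0]
wrist_force: [-0.1, 0.2, 0.5]
grip_width: -0.0001
grip_force: 0.0
t 0.93 stand x,y mm [-211.3   96.8] tip z 0.2308 toolx deg 166.7 want 166.7 F [-0.07  0.17  0.54] 0.019
```

```bash
python3 -m creep '[[[-0.03,-0.0194,0,0],[-0.03,-0.0194,0,0],[-0.03,-0.0194,0,0],[-0.03,-0.0194,0,0],[-0.03,-0.0194,0,0],[0,0,0.021,0],[0,0,0.021,0],[0,0,0.021,0],[0,0,0.021,0],[0,0,0,0]]]' 0 >/dev/null
python3 st.py
```

```text
t 1.77 stand x,y mm [-65.1  -0.3] tip z 0.1410 toolx deg 166.7 want 166.7 F [ 0.21 -0.41 -0.42] 0.019
```

```bash
python3 -m creep '[[[-0.012,0,0,0],[-0.012,0,0,0],[-0.012,0,0,0],[-0.004,0,0,0],[-0.004,0,0,0],[-0.004,0,0,0],[-0.004,0,0,0],[-0.004,0,0,0],[-0.004,0,0,0],[0,0,0,0]]]' 0 >/dev/null
python3 st.py; python3 -m creep '[[[-0.004,0,0,0],[-0.004,0,0,0],[-0.004,0,0,0],[-0.003,0,0,0],[0,0,0,0],[0,0,0,0],[0,0,0,0],[0,0,0,0]]]' 0 >/dev/null
python3 st.py
python3 - <<'E'
from bench import eyes
import cv2,numpy as np
f=eyes.grab_frame("scene");g=eyes.grab_frame("top");np.savez("scene1.npz",**f);np.savez("top1.npz",**g)
a=f["color"][180:265,220:310]; b=g["color"][150:240,180:250]
A=cv2.resize(a,None,fx=4.5,fy=4.5,interpolation=cv2.INTER_CUBIC);B=cv2.resize(b,None,fx=5.5,fy=5.5,interpolation=cv2.INTER_CUBIC)
o=np.zeros((500,800,3),np.uint8);o[:A.shape[0],:A.shape[1]]=A;o[:B.shape[0],410:410+B.shape[1]]=B
cv2.imwrite("pics/crop1.png",o[:,:,::-1])
E
```

```text
t 2.60 stand x,y mm [-1.7  1.1] tip z 0.1473 toolx deg 166.7 want 166.7 F [-0.5   0.61 -0.15] 0.019
t 3.27 stand x,y mm [12.6  1.2] tip z 0.1473 toolx deg 166.7 want 166.7 F [-0.4   0.17  0.62] 0.019
```

View pics/crop1.png

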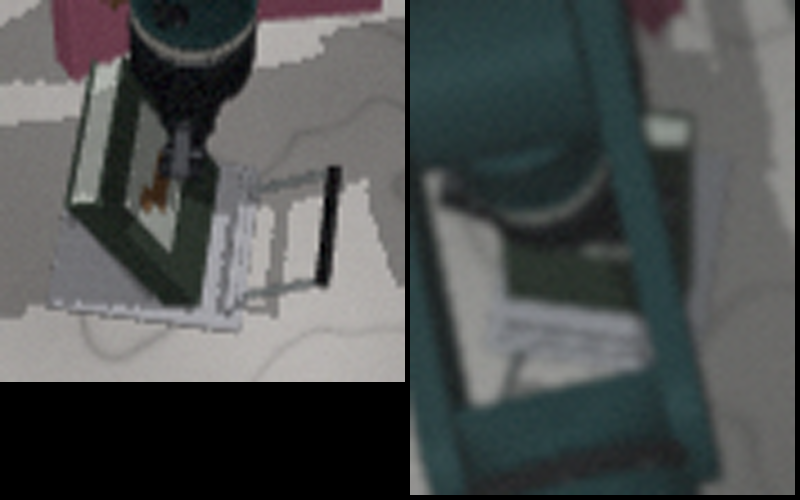

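The guide now leans on the rest: its white top edge is at about (95,130) in the crop. The holder hasn't moved, with the bar at about (330,225). I'll back off and drop in front of the bar.

```bash
python3 -m creep '[[[0.03,0,0,0],[0.03,0,0,0],[0.03,0,0,0],[0.03,0,0,0],[0.022,0,0,0],[0,0,0.03,0],[0,0,0.03,0],[0,0,0.03,0],[0,0,0,0],[0,0,0,0]]]' 0 >/dev/null
python3 st.py
```

```text
t 4.20 stand x,y mm [-130.6    0.6] tip z 0.0560 toolx deg 166.7 want 166.7 F [-0.47 -0.17  0.55] 0.019
```

```bash
python3 -m creep '[[[-0.011,0,0,0],[-0.011,0,0,0],[-0.006,0,-0.004,0],[-0.006,0,-0.004,0],[-0.006,0,-0.004,0],[-0.006,0,-0.004,0],[-0.0065,0,-0.0025,0],[-0.0065,0,-0.0025,0],[0,0,0,0]]]' 0 >/dev/null
python3 st.py
python3 - <<'E'
from bench import eyes
import cv2,numpy as np
f=eyes.grab_frame("scene");np.savez("scene2.npz",**f)
cv2.imwrite("pics/crop2.png",cv2.resize(f["color"][160:265,210:340],None,fx=5,fy=5,interpolation=cv2.INTER_CUBIC)[:,:,::-1])
E
```

```text
t 4.95 stand x,y mm [-66.7   1.9] tip z 0.0824 toolx deg 166.7 want 166.7 F [0.21 0.25 2.27] 0.019
```

View pics/crop2.png

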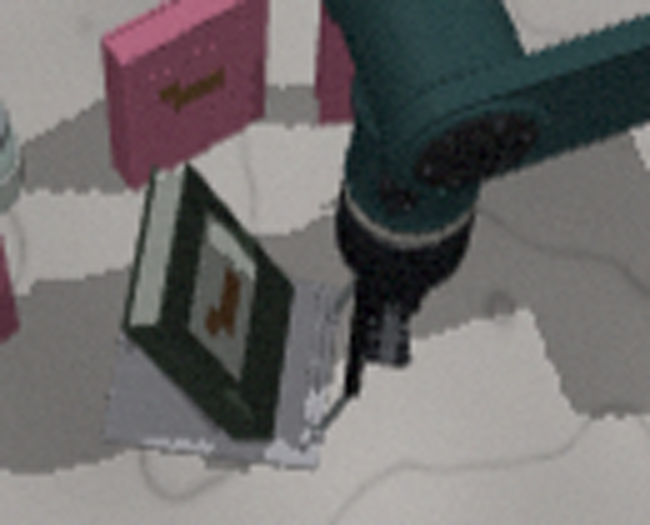

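The finger is still behind the bar, whose near end is at about (351,390), but the tip may be riding high. I'll find the bar angle.

Run:
```python
import numpy as np; from geo import *
S=dict(np.load("scene2.npz"));a=.232
def loc(px,y=.046):
    c,v=ray(S,px); ys=np.array([np.sin(a),np.cos(a),0]); xs=np.array([np.cos(a),-np.sin(a),0]); o=np.array([.619,.1406,0])
    p=c+v*((y-(c-o)@ys)/(v@ys))-o; return p@xs,p[2]
for q in [(351,391),(351,385),(345,398),(358,380)]:
    x,z=loc((210+q[0]/5-.4,160+q[1]/5-.4)); print(q,round(x,4),round(z,4),np.arctan2(z-.016,-(x+.034)))
```

```text
(351, 391) -0.05 0.0901 1.357870486741957
(351, 385) -0.0495 0.0991 1.3861913034793816
(345, 398) -0.047 0.0783 1.3656312661204
(358, 380) -0.0533 0.1078 1.3638373747736445
```

```bash
python3 -m creep '[[[0.004,0,0,0],[0,0,0.01,0],[-0.006,0,0,0],[-0.006,0,0,0],[-0.006,0,0,0],[-0.006,0,0,0],[-0.006,0,0,0],[-0.006,0,0.001,0],[-0.006,0,0.001,0],[0,0,0,0]]]' 0 >/dev/null
python3 st.py
python3 - <<'E'
from bench import eyes
import cv2,numpy as np
f=eyes.grab_frame("scene");np.savez("scene3.npz",**f)
cv2.imwrite("pics/crop3.png",cv2.resize(f["color"][160:265,210:340],None,fx=5,fy=5,interpolation=cv2.INTER_CUBIC)[:,:,::-1])
E
```

```text
t 5.83 stand x,y mm [-30.8   1.1] tip z 0.0661 toolx deg 166.7 want 166.7 F [ 0.77 -0.04  0.33] 0.019
```

View pics/crop3.png

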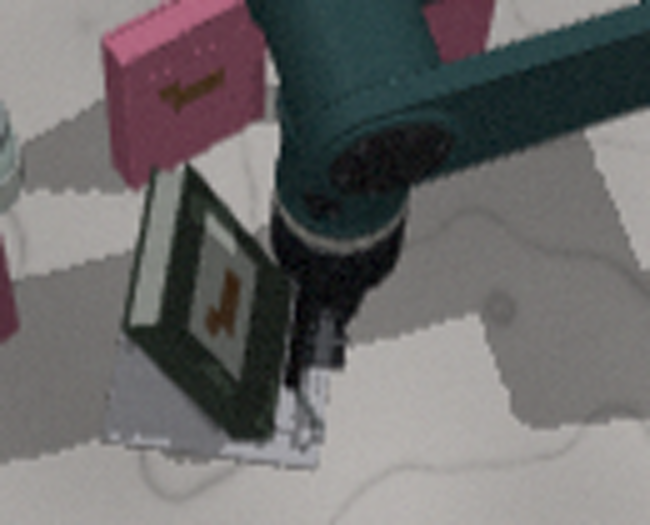

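The bar end is at about (293,375), past vertical and moving with the finger. Continuing towards the cover.

```bash
python3 -m creep '[[[-0.004,0,0,0],[-0.004,0,0,0],[-0.004,0,0,0],[-0.004,0,0.001,0],[-0.003,0,0.001,0],[0,0,0,0]]]' 0 >/dev/null
python3 st.py;  python3 -m creep '[[[-0.003,0,0.001,0],[-0.002,0,0,0],[0,0,0,0]]]' 0 >/dev/null
python3 st.py
```

```text
t 6.38 stand x,y mm [-12.6   1.2] tip z 0.0640 toolx deg 166.7 want 166.7 F [-0.61  0.45  0.17] 0.019
t 6.63 stand x,y mm [-8.1  1.2] tip z 0.0631 toolx deg 166.7 want 166.7 F [-1.02 -0.12 -0.31] 0.019
```

```bash
python3 -m creep '[[[-0.002,0,0,0],[-0.002,0,0,0],[0,0,0,0]]]' 0 >/dev/null
python3 st.py;  python3 -m creep '[[[-0.002,0,0,0],[-0.001,0,0,0],[0,0,0,0]]]' 0 >/dev/null
python3 st.py
python3 - <<'E'
from bench import eyes
import cv2,numpy as np
f=eyes.grab_frame("scene");np.savez("scene4.npz",**f)
cv2.imwrite("pics/crop4.png",cv2.resize(f["color"][180:265,220:310],None,fx=7,fy=7,interpolation=cv2.INTER_CUBIC)[:,:,::-1])
E
```

```text
t 6.88 stand x,y mm [-4.3  1.2] tip z 0.0630 toolx deg 166.7 want 166.7 F [-0.29 -0.33 -1.25] 0.019
t 7.13 stand x,y mm [-3.8  1.2] tip z 0.0629 toolx deg 166.7 want 166.7 F [-7.99  1.42  1.63] 0.019
```

View pics/crop4.png

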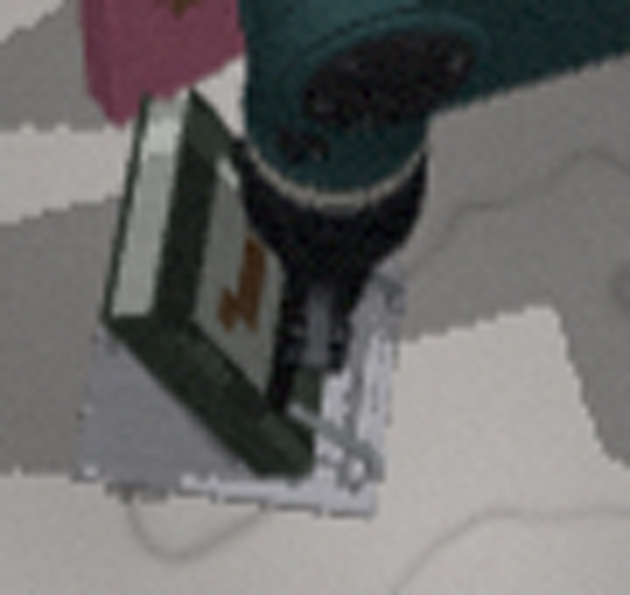

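The force jumped to 8 N right where contact was predicted, and the bar, near end at about (285,395), lies on the cover. I'll retreat and check.

```bash
python3 -m creep '[[[0.004,0,0,0],[0.01,0,0,0],[0.02,0,0,0],[0.03,0,0,0],[0.03,0,0,0],[0.03,0,0,0],[0,0,-0.03,0],[0,0,-0.03,0],[0,0,0,0],[0,0,0,0]]]' 0 >/dev/null
python3 st.py
python3 - <<'E'
from bench import eyes
import cv2,numpy as np
f=eyes.grab_frame("scene");np.savez("scene5.npz",**f)
cv2.imwrite("pics/crop5.png",cv2.resize(f["color"][180:265,220:310],None,fx=7,fy=7,interpolation=cv2.INTER_CUBIC)[:,:,::-1])
E
```

```text
t 8.02 stand x,y mm [-123.7    2. ] tip z 0.1269 toolx deg 166.7 want 166.7 F [ 0.18 -0.49 -0.16] 0.019
```

View pics/crop5.png

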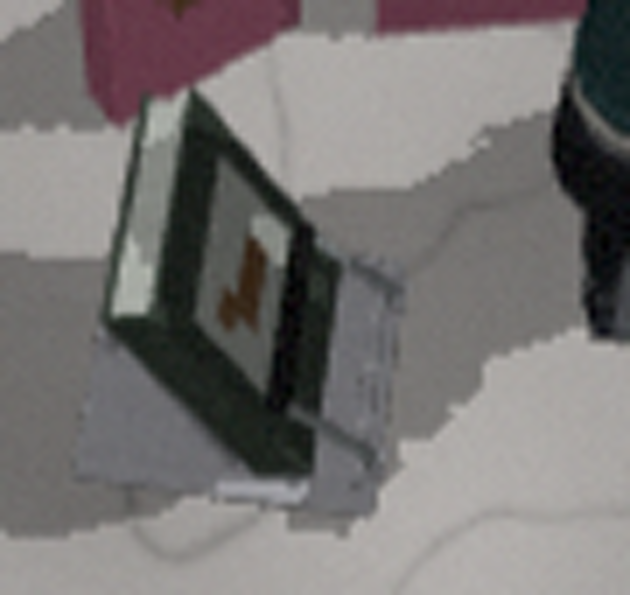

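The bar lies flat on the cover, running from about (300,235) to (280,400). The guide leans squarely and its heel is still on the ledge.

```bash
python3 -c "
from bench import env
print(env.close_job())"
```

```text
the job is handed in; nothing more can be done
None
```

I handed the job in at about 8 s: the last picture shows the guide leaning squarely on the rest with its heel on the ledge and the holder's bar flat against the front cover; no verdict came back, and I did not check the bystanders afterwards, though the arm met no unexpected force.

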